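# Slide the road board out over the ledge's edge

## Task

Slide the thin plywood road board towards you over the oak ledge, pushing it with the fingertips, until it sticks out over the ledge's front edge by 35 mm, so that its dark cross line lies right above the edge and a clip-on ramp can be hooked under it later. Leave it square to the edge, lying flat and at rest, and take the hand away. Never lift or tip the board, and leave the toy vehicles and the clear cube with its lid as they are.

Things in the scene. Friction and masses are not known exactly. Their poses are not given: they have to be found in the camera images.
- ledge: Fixed oak ledge across the robot's front, 260 mm deep, 980 mm long, 24 mm thick, its flat top 110 to 130 mm above the work surface, turned up to 0.15 rad. Origin: the middle of its front top edge (the straight edge nearest the robot). x points level from that edge back across the ledge top, away from the robot; y runs along the edge; z up; the top lies at z = 0 of this frame from x = 0 to 260 mm. Behind it (x from 260 to 282 mm) a white panel stands 20 mm above the ledge top.
- board: Loose flat plywood rectangle, 120 mm along its x, 100 mm along its y, 6 mm thick, about 50 g, lying flat on the ledge, well back from the edge and turned up to 0.3 rad against the ledge; it slides easily. Origin: centre of its underside. Its -x end is the front end, which is to stick out over the ledge's edge; a dark line 4 mm wide crosses its top 35 mm from that end. The ledge is clear for at least 50 mm beside and behind it.
- board_line (a point): Middle of the board's dark cross line, on the board's top face: 25 mm from the board's centre towards its front (-x) end, 6 mm above its underside. Axes as the board's.
- truck: Loose dump truck, green plastic with an open tipping tray, 126 x 62 x 66 mm high, on the ledge, nose towards the robot; origin at the centre of its underside. To be left alone.
- taxi: Loose die-cast saloon taxi with a small roof sign, 100 x 42 x 38 mm high, on the ledge, nose towards the robot; origin at the centre of its underside. To be left alone.
- van: Loose black plastic police van with a roof light bar, 120 x 56 x 64 mm high, on the ledge, nose towards the robot; origin at the centre of its underside. To be left alone.
- cube: Clear acrylic display cube, 85 x 85 x 80 mm high plus a lid with a knob on top (under 130 mm in all), fixed on the ledge; origin at the centre of its underside. To be left alone.
- cube_lid (a joint): Hinge of the cube's flip-top lid: 0 shut, grows as it opens (rad). It starts shut and stays shut.
Not all that is in view belongs to the job. Of the things like the board, leave any that is yellow; of the rest the smaller one is meant.

How it is judged:
By the outcome, as a careful person would: the job done as asked, in the order asked, and still so for the second after the job is handed in, with the robot touching nothing.
It also fails if it takes over 45 s, if anything falls off the work surface, if the arm or the gripper's body presses on something with over 40 N, if the wrist force passes 120 N, or if a joint passes its speed limit or range.

## Robot

A 6-joint arm with a two-finger parallel gripper is mounted at the origin on the work surface. World frame = base frame: x ahead of the robot, y to its left, z up, the work surface at z = 0. Lengths are in m, angles in rad, forces in N, time in s.
With the tool pointing down it reaches from about 0.15 to 0.775 m from the base axis. Payload 6.1 kg.
Tool frame: the origin (TCP) lies midway between the tips of the shut fingers; the grasp point (between the pads) lies 19 mm behind it; z points along the fingers, y is the line along which they close (so a half turn about z gives the same grasp; the last joint's range is limited). The gripper opens to 85 mm and grips with 20 to 120 N. Pads are 22 mm wide; open, the fingers measure 114 mm over their backs; the gripper's body (76 mm by 85 mm) begins 54 mm behind the grasp point. The pads swing forward as they close: fully open they stand 13 mm farther back than shut.
Start: joints at [1.249, 0.126, -0.04, 1.405, 0, 1.571], TCP at [0.166, 0.498, 0.231] pointing down, gripper open.
Joint ranges: [-2.72, 2.72], [-0.95, 1.95], [-1.27, 1.35], [-1.78, 2.02], [-1.46, 1.47], [-3.14, 3.14]. Speed limits (rad/s): [2.39, 2.39, 3.01, 3.14, 3.14, 3.14].

## Interface

Orientations are given as a unit quaternion [x, y, z, w].
In Python, from station import r gives the robot as it stands. The module is installed in compiled form; this text tells all that it offers.
- The arm moves only by the tool apply_moves, never from a script. Its argument "series" is a list that holds one entry, the list of rows, each a list of 7 numbers: the shift along the tool's x, y, z in m, then the turn, a rotation vector about the tool's x, y, z in degrees, then the opening, from -1 (shut) to 1 (fully open). In form: [[[x, y, z, wx, wy, wz, grip], ...]]. A call has 1 to 8 rows; each row shifts and turns the commanded pose from where the row before left it, along the tool's axes as they then stand; what a row does not reach is not made up. A row lasts 1/10 s, in which the tool goes at most 50 mm and 8.59 degrees, less where a joint would pass 70% of its speed; a pose out of reach is approached as far as the arm can. A call with a gripper value outside its range is refused whole. The fingers move at their own pace and stop on an object; the grip force is fixed at half the most. Time passes only in rows, so rows that do not move let the fingers close. It gives the time, the measured TCP pose, the force, the opening and the grip force at its end, in the units of the state.
- r.observe(): the state, without advancing time (a new reading comes with each control period).
- r.snapshot(name): name is "side" or "top"; returns the picture (384x512x3 uint8, red, green, blue); there is no depth.
- r.camera_info(name): a dict with "intrinsics" (3x3 intrinsics, pixels), "R" (3x3) and "t" (3): a world point X has camera coordinates R X + t. Camera axes: x right, y down, z forward; pixel columns grow to the right and rows downward; lengths in m; the calibration is good to about 2 mm. A picture is of the moment at which its call begins. camera_info takes no time and is no camera call.
- r.finish_job(): hands the job in; it is judged then, once.
The state is a dict: "clock": time; "qpos": joint angles; "joint_velocities": joint speeds; "joint_efforts": joint torques, N m; "ee_pos": TCP position; "tcp_rot": TCP orientation; "force": force on the tool from outside, world axes, zero at the start; "ft_torque": the same for the moment, N m; "grip_width": finger opening in m; "finger_force": force on a finger pad.
Only numpy, scipy, OpenCV 4.12 (cv2) and the standard library are available. Lean on these libraries where they do the work, as an engineer would, in place of code of your own. Each camera call takes 0.05 s, during which the arm holds its last target. There are 200 camera calls.

## Working session

There is one attempt and no reset: what is moved stays moved. The work goes in short steps, Python scripts to look and compute and a tool call to move; the robot and the scene stay as the last step left them, time stands still between calls to the robot, and variables do not carry over. Pictures are saved under pics/ and viewed, at most 10 in all, crops included, and the job is handed in when it is done.

Besides the shell and the picture viewer there is one more tool, called as name(argument=value, ...), one argument or row to a line, values as JSON. apply_moves: Moves the arm, as the interface text tells. Its arguments: {"type":"object","properties":{"series":{"type":"array"}},"required":["series"]}

```bash
mkdir -p pics
python3 - <<'E'
from station import r
import cv2
for n in("top","side"):
    cv2.imwrite(f"pics/{n}0.png",cv2.cvtColor(r.snapshot(n),cv2.COLOR_RGB2BGR))
    c=r.camera_info(n);print(n,c["intrinsics"],c["R"],c["t"])
s=r.observe();print(s["clock"],s["ee_pos"],s["tcp_rot"],s["grip_width"])
E
```

```text
top [[454.23454472   0.         252.74508742]
 [  0.         454.23454472 194.98787764]
 [  0.           0.           1.        ]] [[-0.01822803 -0.99963999  0.01968826]
 [-0.98721505  0.01487584 -0.15869833]
 [ 0.15834832 -0.02232931 -0.9871308 ]] [0.0158004  0.50254525 1.47362506]
side [[481.95741403   0.         262.1885826 ]
 [  0.         481.95741403 195.14538681]
 [  0.           0.           1.        ]] [[ 0.88172267 -0.47174233 -0.00493081]
 [-0.3610944  -0.66811323 -0.65056556]
 [ 0.30360497  0.57539889 -0.75943409]] [-0.42767476  0.28675527  1.46342486]
0.1 [0.16593971 0.49768352 0.23060449] [ 1.60207174e-01  9.87083148e-01 -7.14852088e-04 -9.17573066e-05] 0.08554110454291931
```

View pics/top0.png

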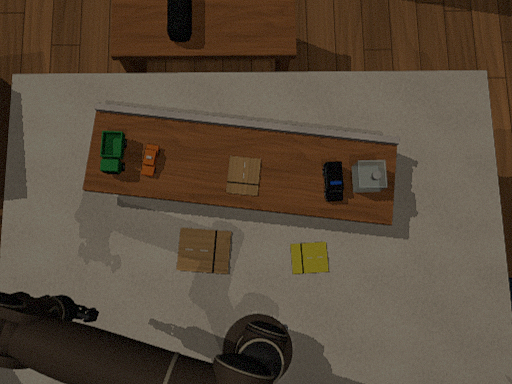

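View pics/side0.png

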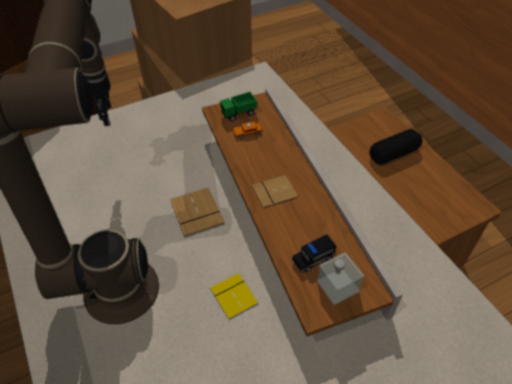

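Top view: there are three board-like things. A small tan one lies on the ledge at (243,175), a larger tan one on the table at (205,251), and a yellow one at (310,258). I choose the one on the ledge, since it is not yellow and is the smaller of the rest. The side view shows the same layout, with the board at (275,191).

```bash
cat > h.py <<'E'
import numpy as np, cv2
from station import r
def cam(n):
    c=r.camera_info(n); return [np.array(c[k],float) for k in("intrinsics","R","t")]
def ray(n,uv):
    K,R,t=cam(n); d=R.T@np.linalg.inv(K)@np.array([*uv,1.]); return -R.T@t,d
def plane(n,uv,z):
    o,d=ray(n,uv); return o+d*(z-o[2])/d[2]
def tri(a,b):
    o1,d1=ray("top",a);o2,d2=ray("side",b)
    s=np.linalg.lstsq(np.c_[d1,-d2],o2-o1,rcond=None)[0]
    p,q=o1+d1*s[0],o2+d2*s[1]; return (p+q)/2,np.linalg.norm(p-q)
def proj(n,X):
    K,R,t=cam(n); p=K@(R@np.array(X)+t); return p[:2]/p[2]
E
python3 - <<'E'
from h import *
t=cv2.imread("pics/top0.png");s=cv2.imread("pics/side0.png")
a=cv2.resize(t[145:210,200:290],None,fx=6,fy=6,interpolation=cv2.INTER_CUBIC)
cv2.imwrite("pics/crop0.png",a)
# ledge corners, eyeballed: front-left, front-right (top view / side view)
for nm,p in(("board",t[160:190:6,243]),("ledge",t[160:190:6,285]),("front",t[200:222:2,285]),("table",t[230,285])):
    print(nm,cv2.cvtColor(np.atleast_2d(p).reshape(1,-1,3),cv2.COLOR_BGR2HSV)[0].tolist())
print(cv2.cvtColor(s[185:195:4,[240,275]],cv2.COLOR_BGR2HSV).tolist())
E
```

```text
board [[16, 139, 101], [18, 130, 104], [18, 115, 102], [15, 87, 103], [15, 123, 81]]
ledge [[12, 172, 92], [12, 156, 88], [13, 172, 80], [13, 171, 85], [14, 172, 92]]
front [[13, 184, 90], [14, 177, 92], [12, 175, 86], [15, 188, 80], [13, 165, 88], [13, 161, 87], [16, 250, 54], [19, 55, 74], [18, 41, 80], [15, 53, 86], [16, 48, 80]]
table [[19, 53, 115]]
[[[14, 181, 117], [17, 141, 139]], [[13, 180, 106], [17, 103, 139]], [[13, 97, 76], [17, 141, 134]]]
```

View pics/crop0.png

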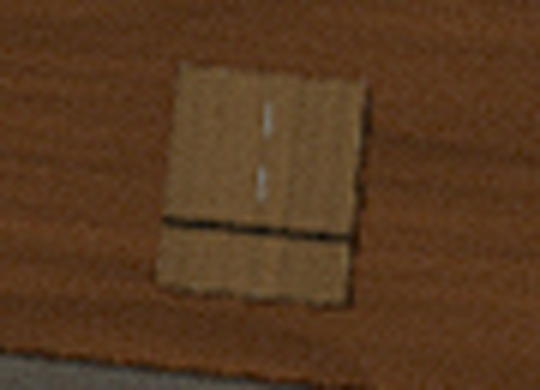

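The crop shows the tan board with its dark cross line on the robot side, from (163,218) to (350,238) in crop pixels. The front edge of the ledge is at lower left, and the board is turned only slightly against it.

```bash
cat >> h.py <<'E'
def bmask(im,n,box):
    u0,v0,u1,v1=box; k=6
    a=cv2.resize(im[v0:v1,u0:u1],None,fx=k,fy=k,interpolation=cv2.INTER_CUBIC)
    lab=cv2.cvtColor(cv2.GaussianBlur(a,(0,0),3),cv2.COLOR_BGR2LAB)[...,1]   # oak redder than ply
    th,m=cv2.threshold(lab,0,255,cv2.THRESH_BINARY_INV+cv2.THRESH_OTSU)
    m=cv2.morphologyEx(m,cv2.MORPH_CLOSE,np.ones((25,25)))
    c=max(cv2.findContours(m,cv2.RETR_EXTERNAL,cv2.CHAIN_APPROX_NONE)[0],key=cv2.contourArea)
    M=cv2.moments(c); f=lambda p:(np.array(p)+.5)/k-.5+[u0,v0]
    return f([M["m10"]/M["m00"],M["m01"]/M["m00"]]),f(c[:,0]),th
def front(im):  # ledge front top edge in the top view, columns clear of things
    S=cv2.cvtColor(cv2.GaussianBlur(im,(0,0),.8),cv2.COLOR_BGR2HSV)[...,1].astype(float);V=cv2.cvtColor(im,cv2.COLOR_BGR2GRAY)
    P=[]
    for u in list(range(100,222,3))+list(range(268,380,3)):
        v0=int(189+(u-85)*.108)
        col=S[v0-8:v0+14,u]; i=np.where((col[:-1]>=110)&(col[1:]<110))[0]
        if len(i): i=i[-1]; P.append([u,v0-8+i+(col[i]-110)/(col[i]-col[i+1])])
    return np.array(P)
E
python3 - <<'E'
from h import *
t=cv2.imread("pics/top0.png");s=cv2.imread("pics/side0.png")
ct,pt,a=bmask(t,"top",(218,148,272,200));cs,ps,b=bmask(s,"side",(245,168,305,212))
print(ct,cs,a,b,pt.min(0),pt.max(0),ps.min(0),ps.max(0))
X,e=tri(ct,cs);print("board top centre",X,e)
P=[plane("top",p,X[2])[:2] for p in pt]
print(cv2.minAreaRect(np.float32(P)*1000))
f=front(t);l=cv2.fitLine(np.float32(f),cv2.DIST_HUBER,0,.01,.01).ravel();print(l,len(f))
res=(f-l[2:])@[-l[1],l[0]];print(np.round(res,1))
for u in(150,245,285,330): print(u,t[195:225,u].astype(int).sum(1).tolist())
for z in (X[2]-.006,X[2]-.030):
  A,B=[plane("top",l[2:]+l[:2]*k,z) for k in(-100,100)];print(z,A,B,np.arctan2(*(A-B)[:2]))
E
```

```text
[243.39551626 175.97242946] [274.14329093 191.09714707] 137.0 139.0 [223.41666667 152.58333333] [263.08333333 199.41666667] [251.25       174.58333333] [297.41666667 207.91666667]
board top centre [0.55120316 0.03808534 0.11635042] 0.0020591840856629836
((552.968017578125, 36.221431732177734), (151.20037841796875, 125.7308120727539), 2.642627477645874)
[9.9361700e-01 1.1280610e-01 2.3864557e+02 2.0773045e+02] 79
[-0.2  0.1 -0.1 -0.3 -0.  -0.1 -0.2  0.1 -0.   0.1  0.1 -0.1  0.1  0.2
 -0.1 -0.   0.1 -0.   0.   0.  -0.1 -0.1  0.1 -0.  -0.   0.  -0.1  0.1
  0.1 -0.1  0.1  0.1  0.   0.2  0.1 -0.1  0.3  0.1 -0.1  0.2 -0.  -0.2
  0.1 -0.2  0.  -0.  -0.2 -0.1  0.1 -0.1 -0.1  0.  -0.2 -0.   0.1 -0.
  0.   0.  -0.1  0.   0.1 -0.2  0.1  0.1 -0.1  0.1  0.  -0.1  0.1 -0.
 -0.1  0.2  0.  -0.1  0.2 -0.1 -0.2  0.1 -0.1]
150 [158, 167, 110, 172, 228, 243, 217, 204, 214, 205, 212, 229, 237, 200, 138, 246, 295, 285, 292, 305, 281, 285, 282, 277, 281, 289, 265, 277, 278, 282]
245 [111, 172, 179, 158, 162, 145, 138, 159, 154, 147, 184, 176, 187, 148, 145, 226, 215, 211, 224, 220, 227, 213, 225, 203, 218, 195, 278, 328, 328, 317]
285 [197, 172, 180, 173, 188, 169, 143, 178, 158, 163, 173, 152, 153, 174, 159, 175, 149, 84, 140, 200, 221, 222, 220, 231, 213, 218, 216, 213, 211, 216]
330 [52, 13, 3, 8, 49, 3, 72, 114, 103, 167, 170, 174, 170, 180, 137, 139, 145, 162, 158, 157, 155, 167, 121, 97, 171, 216, 230, 225, 214, 216]
0.11035042128514616 [0.49217438 0.36743257 0.11035042] [ 0.41050894 -0.25905053  0.11035042] 0.12962446320937202
0.08635042128514617 [0.4960365  0.37293143 0.08635042] [ 0.41299443 -0.26411222  0.08635042] 0.12962446320937193
```

```bash
cat >> h.py <<'E'
def dline(im,box,k=6):
    "dark cross line: ends (min and max u) and centre, pixels"
    u0,v0,u1,v1=box
    a=cv2.resize(cv2.cvtColor(im[v0:v1,u0:u1],cv2.COLOR_BGR2GRAY),None,fx=k,fy=k,interpolation=cv2.INTER_CUBIC)
    bh=cv2.morphologyEx(cv2.GaussianBlur(a,(0,0),2),cv2.MORPH_BLACKHAT,np.ones((31,31)))
    m=(bh>.45*bh.max()).astype(np.uint8)
    c=max(cv2.findContours(m,cv2.RETR_EXTERNAL,cv2.CHAIN_APPROX_NONE)[0],key=lambda c:max(cv2.minAreaRect(c)[1]))
    w=np.zeros_like(m);cv2.drawContours(w,[c],-1,1,-1)
    p=np.argwhere(w>0)[:,::-1].astype(np.float32)
    l=cv2.fitLine(p,cv2.DIST_HUBER,0,.01,.01).ravel(); d,q=l[:2],l[2:]
    s=(p-q)@d; f=lambda x:(x+.5)/k-.5+[u0,v0]
    return f(q+d*s.min()),f(q+d*s.max()),f(q+d*(s.min()+s.max())/2)
E
python3 - <<'E'
from h import *
t=cv2.imread("pics/top0.png");s=cv2.imread("pics/side0.png")
T=dline(t,(218,150,270,198));S=dline(s,(248,172,302,210))
print(T,S)
# side view: which end corresponds? print tri both ways
X,e=tri(T[2],S[2]);print("mid",X,e)
for i,j in((0,0),(1,1),(0,1),(1,0)):print(i,j,*tri(T[i],S[j]))
for z in(.116,.126):
  A,B,C=[plane("top",p,z) for p in T];print(z,A,B,C,np.linalg.norm(A-B),np.arctan2(*(A-B)[:2]))
for p in((102,112),(84,190),(397,145),(390,223)):print(plane("top",p,.115))
k=5
cv2.imwrite("pics/side1.png",cv2.resize(s[90:210,195:315],None,fx=k,fy=k,interpolation=cv2.INTER_CUBIC))
E
```

```text
(array([226.87203217, 181.35690308]), array([259.37816238, 184.652565  ]), array([243.12509727, 183.00473404])) (array([261.73502064, 182.00223064]), array([272.50136757, 202.13871574]), array([267.11819458, 192.07047272]))
mid [0.5265362  0.03943927 0.12387851] 0.003101883103085262
0 0 [0.53393586 0.0907514  0.11829003] 0.0025055587732825116
1 1 [ 0.51864253 -0.01135104  0.1316163 ] 0.003997995343307545
0 1 [ 0.56726156  0.09259567 -0.00994096] 0.015359447549177691
1 0 [ 0.49210058 -0.00537135  0.23712066] 0.018618830795631782
0.116 [0.53559966 0.09048455 0.116     ] [ 0.52345905 -0.01252325  0.116     ] [0.52953015 0.03898739 0.116     ] 0.10372078414260033 0.11731977899844233
0.126 [0.53367781 0.09013718 0.126     ] [ 0.52162282 -0.01214424  0.126     ] [0.52765111 0.03900317 0.126     ] 0.10298937882945626 0.11731977899844308
[0.77023003 0.49240198 0.115     ]
[0.51460371 0.53994144 0.115     ]
[ 0.64780992 -0.46170052  0.115     ]
[ 0.39475223 -0.42199774  0.115     ]
```

View pics/side1.png

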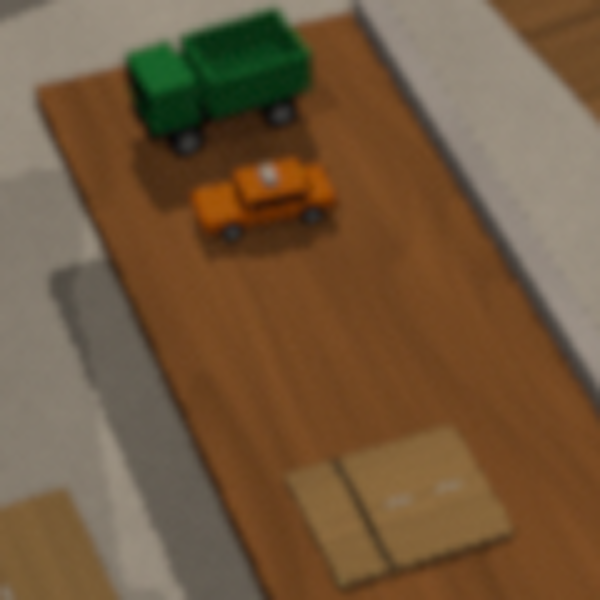

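The side crop agrees with the top view: the taxi and truck are well away to the left, and the line is on the near end. The board top is at z≈0.124, and the line must come forward about 75 mm. I'll push on the rear end with two fingers spread about 50 mm apart, which also squares the board.

apply_moves(
  series=[
    [[0, 0, 0, 0, 0, -5.5, 0.2], [0, 0, 0, 0, 0, -5.5, 0.2], [-0.038, -0.029, 0, 0, 0, 0, 0.2], [-0.038, -0.029, 0, 0, 0, 0, 0.2], [-0.038, -0.029, 0, 0, 0, 0, 0.2], [-0.038, -0.029, 0, 0, 0, 0, 0.2], [-0.038, -0.029, 0, 0, 0, 0, 0.2], [-0.038, -0.029, 0, 0, 0, 0, 0.2]],
  ],
)

```text
clock: 0.9
ee_pos: [0.3705, 0.2943, 0.2311]
tcp_rot: [0.065, 0.998, -0.0, -0.0]
force: [0.3, 0.3, 0.3]
grip_width: 0.0508
finger_force: 0.0
```

apply_moves(
  series=[
    [[-0.038, -0.029, 0, 0, 0, 0, 0.2], [-0.038, -0.029, 0, 0, 0, 0, 0.2], [-0.038, -0.029, 0, 0, 0, 0, 0.2], [-0.038, -0.029, 0, 0, 0, 0, 0.2], [-0.038, -0.029, 0, 0, 0, 0, 0.2], [-0.038, -0.029, 0, 0, 0, 0, 0.2], [-0.038, -0.029, 0, 0, 0, 0, 0.2], [-0.038, -0.029, 0, 0, 0, 0, 0.2]],
  ],
)

```text
clock: 1.7
ee_pos: [0.642, 0.0249, 0.2308]
tcp_rot: [0.065, 0.998, 0.0, -0.0]
force: [0.1, 1.0, 0.7]
grip_width: 0.0515
finger_force: 0.0
```

```bash
cat > st.py <<'E'
from h import *
from scipy.spatial.transform import Rotation as Ro
s=r.observe();R=Ro.from_quat(s["tcp_rot"]).as_matrix();p=np.array(s["ee_pos"])
print(s["clock"],p.round(4),s["grip_width"],np.round(s["force"],2));print(R.round(4).tolist())
print("to target (tool)",(R.T@(np.array([.6432,.0251,.160])-p)).round(4))
E
python3 st.py
```

```text
1.7 [0.642  0.0249 0.2308] 0.05149270117193219 [0.1  1.05 0.69]
[[-0.9915, 0.1297, -0.0006], [0.1297, 0.9915, 0.0001], [0.0006, 0.0001, -1.0]]
to target (tool) [-0.0012  0.0004  0.0708]
```

apply_moves(
  series=[
    [[-0.002, 0, 0.02, 0, 0, 0, 0.2], [0, 0, 0.03, 0, 0, 0, 0.2], [0, 0, 0.025, 0, 0, 0, 0.2], [0, 0, 0.015, 0, 0, 0, 0.2], [0, 0, 0, 0, 0, 0, 0.2], [0, 0, 0, 0, 0, 0, 0.2]],
  ],
)

```text
clock: 2.3
ee_pos: [0.6428, 0.0263, 0.1413]
tcp_rot: [0.065, 0.998, -0.0, -0.0]
force: [0.7, -0.8, 0.8]
grip_width: 0.0514
finger_force: 0.0
```

```bash
python3 st.py
python3 - <<'E'
from h import *
t=cv2.cvtColor(r.snapshot("top"),cv2.COLOR_RGB2BGR);s=cv2.cvtColor(r.snapshot("side"),cv2.COLOR_RGB2BGR)
k=5
a=cv2.resize(t[120:220,200:280],None,fx=k,fy=k,interpolation=cv2.INTER_CUBIC)
b=cv2.resize(s[120:220,240:320],None,fx=k,fy=k,interpolation=cv2.INTER_CUBIC)
cv2.imwrite("pics/c2.png",np.hstack([a,b]))
E
```

```text
2.3 [0.6428 0.0263 0.1413] 0.051400492119527075 [ 0.69 -0.76  0.85]
[[-0.9916, 0.1294, -0.0008], [0.1294, 0.9916, -0.0], [0.0008, -0.0001, -1.0]]
to target (tool) [-0.0005 -0.0011 -0.0187]
```

View pics/c2.png

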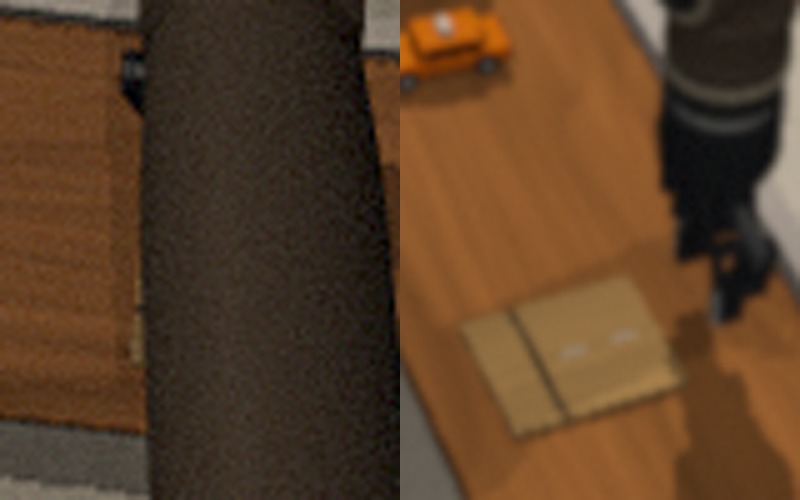

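The arm hides the board in the top view. In the side half, the board is untouched and the fingertips are behind its rear end, at about (720,315) in the crop. I'll lower until a light touch.

apply_moves(
  series=[
    [[0, 0, 0.005, 0, 0, 0, 0.2], [0, 0, 0.005, 0, 0, 0, 0.2], [0, 0, 0.003, 0, 0, 0, 0.2], [0, 0, 0.001, 0, 0, 0, 0.2], [0, 0, 0.001, 0, 0, 0, 0.2]],
  ],
)

```text
clock: 2.9
ee_pos: [0.6429, 0.0263, 0.1261]
tcp_rot: [0.065, 0.998, -0.0, -0.0]
force: [-0.1, -0.1, 0.1]
grip_width: 0.0514
finger_force: 0.0
```

apply_moves(
  series=[
    [[0, 0, 0.001, 0, 0, 0, 0.2], [0, 0, 0.001, 0, 0, 0, 0.2], [0, 0, 0, 0, 0, 0, 0.2]],
  ],
)

```text
clock: 3.2
ee_pos: [0.643, 0.0263, 0.1242]
tcp_rot: [0.065, 0.998, -0.0, -0.0]
force: [-0.1, -0.4, -0.1]
grip_width: 0.0511
finger_force: 0.0
```

apply_moves(
  series=[
    [[0, 0, 0.001, 0, 0, 0, 0.2], [0, 0, 0.001, 0, 0, 0, 0.2], [0, 0, 0, 0, 0, 0, 0.2]],
  ],
)

```text
clock: 3.5
ee_pos: [0.6429, 0.0263, 0.1221]
tcp_rot: [0.065, 0.998, -0.0, -0.0]
force: [0.2, -0.1, 0.3]
grip_width: 0.0513
finger_force: 0.0
```

apply_moves(
  series=[
    [[0, 0, 0.001, 0, 0, 0, 0.2], [0, 0, 0.001, 0, 0, 0, 0.2], [0, 0, 0, 0, 0, 0, 0.2]],
  ],
)

```text
clock: 3.8
ee_pos: [0.6429, 0.0263, 0.1201]
tcp_rot: [0.065, 0.998, -0.0, -0.0]
force: [-0.1, -1.0, -0.4]
grip_width: 0.051
finger_force: 0.0
```

apply_moves(
  series=[
    [[0, 0, 0.001, 0, 0, 0, 0.2], [0, 0, 0.001, 0, 0, 0, 0.2], [0, 0, 0, 0, 0, 0, 0.2]],
  ],
)

```text
clock: 4.1
ee_pos: [0.6429, 0.0263, 0.1181]
tcp_rot: [0.065, 0.998, -0.0, -0.0]
force: [0.5, 0.3, 0.3]
grip_width: 0.0511
finger_force: 0.0
```

apply_moves(
  series=[
    [[0, 0, 0.001, 0, 0, 0, 0.2], [0, 0, 0.001, 0, 0, 0, 0.2], [0, 0, 0, 0, 0, 0, 0.2]],
  ],
)

```text
clock: 4.4
ee_pos: [0.6429, 0.0263, 0.1161]
tcp_rot: [0.065, 0.998, -0.0, -0.0]
force: [-1.2, 0.0, 0.1]
grip_width: 0.0513
finger_force: 0.0
```

apply_moves(
  series=[
    [[0, 0, 0.001, 0, 0, 0, 0.2], [0, 0, 0, 0, 0, 0, 0.2]],
  ],
)

```text
clock: 4.6
ee_pos: [0.6429, 0.0263, 0.1151]
tcp_rot: [0.065, 0.998, -0.0, -0.0]
force: [-0.2, -0.3, 0.4]
grip_width: 0.0512
finger_force: 0.0
```

apply_moves(
  series=[
    [[0, 0, 0.001, 0, 0, 0, 0.2], [0, 0, 0, 0, 0, 0, 0.2]],
  ],
)

```text
clock: 4.8
ee_pos: [0.643, 0.0263, 0.1143]
tcp_rot: [0.065, 0.998, -0.0, 0.0]
force: [-0.4, 0.7, 1.1]
grip_width: 0.0511
finger_force: 0.0
```

apply_moves(
  series=[
    [[0, 0, 0.001, 0, 0, 0, 0.2], [0, 0, 0, 0, 0, 0, 0.2]],
  ],
)

```text
clock: 5.0
ee_pos: [0.643, 0.0263, 0.1142]
tcp_rot: [0.065, 0.998, 0.0, 0.0]
force: [-1.6, 0.5, 4.5]
grip_width: 0.0509
finger_force: 2.2
```

apply_moves(
  series=[
    [[0, 0, -0.003, 0, 0, 0, 0.2], [0.008, 0, 0, 0, 0, 0, 0.2], [0.008, 0, 0, 0, 0, 0, 0.2], [0.004, 0, 0, 0, 0, 0, 0.2], [0.004, 0, 0, 0, 0, 0, 0.2], [0.004, 0, 0, 0, 0, 0, 0.2], [0.004, 0, 0, 0, 0, 0, 0.2], [0, 0, 0, 0, 0, 0, 0.2]],
  ],
)

```text
clock: 5.8
ee_pos: [0.6108, 0.0305, 0.1164]
tcp_rot: [0.065, 0.998, 0.0, -0.0]
force: [-0.2, 0.4, -0.4]
grip_width: 0.051
finger_force: 0.0
```

apply_moves(
  series=[
    [[0.003, 0, 0, 0, 0, 0, 0.2], [0.005, 0, 0, 0, 0, 0, 0.2], [0.006, 0, 0, 0, 0, 0, 0.2], [0.006, 0, 0, 0, 0, 0, 0.2], [0.005, 0, 0, 0, 0, 0, 0.2], [0.003, 0, 0, 0, 0, 0, 0.2], [0.001, 0, 0, 0, 0, 0, 0.2], [0, 0, 0, 0, 0, 0, 0.2]],
  ],
)

```text
clock: 6.6
ee_pos: [0.5824, 0.0343, 0.1164]
tcp_rot: [0.065, 0.998, 0.0, 0.0]
force: [1.1, -0.2, -0.1]
grip_width: 0.0512
finger_force: 0.0
```

```bash
python3 st.py
python3 - <<'E'
from h import *
s=cv2.cvtColor(r.snapshot("side"),cv2.COLOR_RGB2BGR)
k=6
cv2.imwrite("pics/s3.png",cv2.resize(s[130:225,220:320],None,fx=k,fy=k,interpolation=cv2.INTER_CUBIC))
cv2.imwrite("pics/side3full.png",s)
E
```

```text
6.6 [0.5824 0.0343 0.1164] 0.05119910987923075 [ 1.1  -0.19 -0.12]
[[-0.9916, 0.1294, 0.0001], [0.1294, 0.9916, 0.0], [-0.0001, 0.0, -1.0]]
to target (tool) [-0.0615 -0.0012 -0.0436]
```

View pics/s3.png

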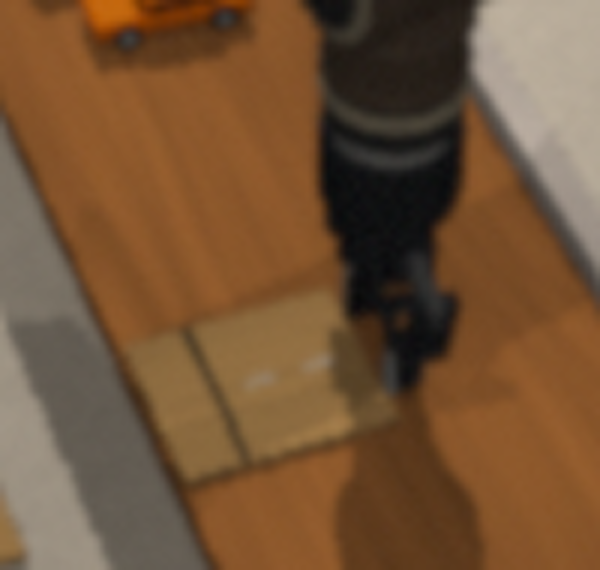

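The board slid forward flat and unlifted. Its front end is now almost at the ledge edge, with the line from (187,330) to (243,462) in crop pixels. Next I'll measure the remaining gap.

```bash
cat >> h.py <<'E'
ZT=.118
def edge_side(s):
    S=cv2.cvtColor(cv2.GaussianBlur(s,(0,0),.8),cv2.COLOR_BGR2HSV)[...,1].astype(float);P=[]
    for v in list(range(112,180,2))+list(range(228,300,2)):
        u0=int(206+(v-106)*.455); row=S[v,u0-12:u0+14]
        i=np.where((row[1:]>=110)&(row[:-1]<110))[0]
        if len(i): i=i[0];P.append([u0-12+i+(110-row[i])/(row[i+1]-row[i]),v])
    return np.array(P)
def edge(n,im,dz=.024):
    f=front(im) if n=="top" else edge_side(im)
    X=np.array([plane(n,p,ZT-dz)[:2] for p in f])
    l=cv2.fitLine(np.float32(X),cv2.DIST_HUBER,0,.0005,.001).ravel()
    d=l[:2]*np.sign(l[1]); res=(X-l[2:])@[d[1],-d[0]]
    return l[2:],d,len(f),np.abs(res).max()
def gap(n,im,box,ed):
    q,d=ed[:2];nrm=np.array([d[1],-d[0]])
    A,B,C=[plane(n,p,ZT+.006)[:2] for p in dline(im,box)]
    g=[float((x-q)@nrm*1000) for x in(A,B,C)]
    v=(A-B)*np.sign((A-B)[1]); return np.round(g,1),C.round(4),"len",np.linalg.norm(v).round(4),"rel yaw deg",np.degrees(np.arctan2(v[0],v[1])-np.arctan2(d[0],d[1])).round(2)
E
python3 - <<'E'
from h import *
t=cv2.imread("pics/top0.png");s=cv2.imread("pics/side0.png");s3=cv2.imread("pics/side3full.png")
et=edge("top",t);es=edge("side",s);print(et,es,edge("side",s3))
print(gap("top",t,(218,150,270,198),et));print(gap("side",s,(248,172,302,210),es))
print(gap("side",s3,(238,180,274,212),es))
for v in(150,240):
    u0=int(206+(v-106)*.455);print(s[v,u0-8:u0+8].astype(int).sum(1).tolist(),cv2.cvtColor(s[v:v+1,u0-8:u0+8],cv2.COLOR_BGR2HSV)[0,:,1].tolist())
E
```

```text
(array([0.45350698, 0.05436387], dtype=float32), array([0.12926163, 0.9916105 ], dtype=float32), 79, np.float64(0.0010318632628096892)) (array([0.45427606, 0.074186  ], dtype=float32), array([0.12946968, 0.9915834 ], dtype=float32), 70, np.float64(0.0010584280244338986)) (array([0.46732104, 0.17216155], dtype=float32), array([0.12905571, 0.99163735], dtype=float32), 70, np.float64(0.0010882131982048512))
(array([75.2, 76.5, 75.9]), array([0.528, 0.039]), 'len', np.float64(0.1031), 'rel yaw deg', np.float64(-0.7))
(array([73.8, 75.2, 74.5]), array([0.5249, 0.0396]), 'len', np.float64(0.0925), 'rel yaw deg', np.float64(-0.92))
(array([-9.9,  1.3, -4.1]), array([0.4461, 0.0435]), 'len', np.float64(0.1315), 'rel yaw deg', np.float64(-4.89))
[280, 262, 203, 163, 178, 203, 208, 212, 211, 212, 216, 220, 223, 226, 228, 227] [45, 48, 77, 146, 178, 178, 178, 176, 178, 179, 178, 180, 178, 179, 178, 180]
[284, 282, 274, 237, 170, 146, 181, 198, 203, 207, 209, 209, 211, 221, 218, 219] [45, 43, 46, 55, 101, 169, 179, 181, 181, 179, 175, 178, 176, 174, 179, 180]
```

Run:
```python
from h import *
s=cv2.imread("pics/side0.png");s3=cv2.imread("pics/side3full.png")
es=edge("side",s)
print(gap("side",s3,(250,185,265,203),es))
q,d=es[:2];nr=np.array([d[1],-d[0]])
for c in((187,330),(243,462),(123,347),(190,482),(330,290),(398,412)):
    X=plane("side",(np.array(c)+.5)/6-.5+[220,130],.124)[:2];print(c,X.round(4),((X-q)@nr*1000).round(1))
print("tcp",(np.array([.5824,.0343])-q)@nr)
```

```text
(array([35.1, 35.7, 35.4]), array([0.4872, 0.0531]), 'len', np.float64(0.0839), 'rel yaw deg', np.float64(-0.45))
(187, 330) [0.4934 0.0934] 36.3
(243, 462) [ 0.4767 -0.0029] 32.2
(123, 347) [0.4572 0.0989] -0.3
(190, 482) [ 0.4461 -0.0017] 1.8
(330, 290) [0.5761 0.0822] 119.8
(398, 412) [ 0.5651 -0.0118] 121.0
tcp 0.13220960500766474
```

apply_moves(
  series=[
    [[0.003, 0, 0, 0, 0, 0, 0.2], [0.005, 0, 0, 0, 0, 0, 0.2], [0.006, 0, 0, 0, 0, 0, 0.2], [0.006, 0, 0, 0, 0, 0, 0.2], [0.006, 0, 0, 0, 0, 0, 0.2], [0.004, 0, 0, 0, 0, 0, 0.2], [0.002, 0, 0, 0, 0, 0, 0.2], [0.001, 0, 0, 0, 0, 0, 0.2]],
  ],
)

```text
clock: 7.45
ee_pos: [0.5496, 0.0385, 0.1164]
tcp_rot: [0.065, 0.998, -0.0, 0.0]
force: [-0.2, -0.3, 0.2]
grip_width: 0.0511
finger_force: 0.1
```

apply_moves(
  series=[
    [[0, 0, 0, 0, 0, 0, 0.2], [-0.01, 0, 0, 0, 0, 0, 0.2], [-0.02, 0, -0.01, 0, 0, 0, 0.2], [0, 0, -0.04, 0, 0, 0, 0.2], [0, 0, -0.05, 0, 0, 0, 0.2], [0, 0.045, -0.02, 0, 0, 0, 0.2], [0, 0.05, 0, 0, 0, 0, 0.2], [0, 0.05, 0, 0, 0, 0, 0.2]],
  ],
)

```text
clock: 8.25
ee_pos: [0.6, 0.1797, 0.2377]
tcp_rot: [0.066, 0.998, 0.001, 0.001]
force: [-0.3, -0.8, -0.3]
grip_width: 0.0516
finger_force: 0.0
```

```bash
python3 st.py
python3 - <<'E'
from h import *
t=cv2.cvtColor(r.snapshot("top"),cv2.COLOR_RGB2BGR);s=cv2.cvtColor(r.snapshot("side"),cv2.COLOR_RGB2BGR)
cv2.imwrite("pics/t4f.png",t);cv2.imwrite("pics/s4f.png",s)
k=6
a=cv2.resize(t[150:240,205:270],None,fx=k,fy=k,interpolation=cv2.INTER_CUBIC)
b=cv2.resize(s[150:240,225:290],None,fx=k,fy=k,interpolation=cv2.INTER_CUBIC)
cv2.imwrite("pics/c4.png",np.hstack([a,b]))
E
```

```text
8.25 [0.6    0.1797 0.2377] 0.05155477652716671 [-0.26 -0.83 -0.33]
[[-0.9913, 0.1313, 0.003], [0.1313, 0.9913, 0.0008], [-0.0029, 0.0012, -1.0]]
to target (tool) [-0.0629 -0.1476  0.0777]
```

View pics/c4.png

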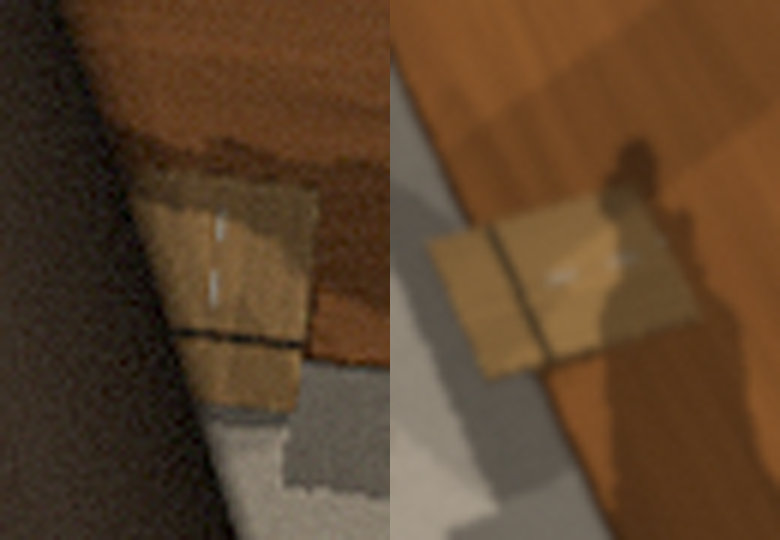

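The board now overhangs. In the top half, the line runs from (180,331) to (303,347) in crop pixels, just behind the edge. The side half shows the same, and the board lies flat.

Run:
```python
from h import *
t=cv2.imread("pics/top0.png");s=cv2.imread("pics/side0.png");t4=cv2.imread("pics/t4f.png");s4=cv2.imread("pics/s4f.png")
et=edge("top",t);es=edge("side",s)
print(gap("top",t4,(238,201,255,212),et));print(gap("side",s4,(240,189,253,209),es))
```

```text
(array([4. , 3.2, 3.6]), array([0.4541, 0.0311]), 'len', np.float64(0.0536), 'rel yaw deg', np.float64(0.8))
(array([2.1, 2.5, 2.3]), array([0.4531, 0.0472]), 'len', np.float64(0.0934), 'rel yaw deg', np.float64(-0.24))
```

About 3 mm remains (2.3 by the side view, 3.6 by the top). I'll go back behind the board and nudge it.

apply_moves(
  series=[
    [[0, -0.05, 0, 0, 0, 0, 0.2], [0, -0.05, 0, 0, 0, 0, 0.2], [0, -0.045, 0.02, 0, 0, 0, 0.2], [0, 0, 0.045, 0, 0, 0, 0.2], [0, 0, 0.04, 0, 0, 0, 0.2], [0, 0, 0.014, 0, 0, 0, 0.2], [0.01, 0, 0, 0, 0, 0, 0.2], [0, 0, 0, 0, 0, 0, 0.2]],
  ],
)

```text
clock: 9.15
ee_pos: [0.5696, 0.0359, 0.1182]
tcp_rot: [0.065, 0.998, -0.0, 0.0]
force: [-0.4, -1.1, -0.0]
grip_width: 0.0515
finger_force: 0.0
```

```bash
sed -i 's/\.6432,\.0251,\.160/.5466,.0389,.1164/' st.py; python3 st.py
```

```text
9.15 [0.5696 0.0359 0.1182] 0.05146072931678813 [-0.37 -1.08 -0.02]
[[-0.9916, 0.1292, 0.0003], [0.1292, 0.9916, -0.0], [-0.0003, -0.0, -1.0]]
to target (tool) [ 0.0232 -0.      0.0018]
```

Then back off behind and up, and swing clear of the top view on the other side.

apply_moves(
  series=[
    [[0, 0, 0.0015, 0, 0, 0, 0.2], [0.008, 0, 0, 0, 0, 0, 0.2], [0.007, 0, 0, 0, 0, 0, 0.2], [0.003, 0, 0, 0, 0, 0, 0.2], [0.002, 0, 0, 0, 0, 0, 0.2], [0.002, 0, 0, 0, 0, 0, 0.2], [0.0012, 0, 0, 0, 0, 0, 0.2], [0, 0, 0, 0, 0, 0, 0.2]],
  ],
)

```text
clock: 9.95
ee_pos: [0.5466, 0.0389, 0.1159]
tcp_rot: [0.065, 0.998, 0.0, 0.0]
force: [0.3, 0.2, -0.9]
grip_width: 0.0512
finger_force: 0.0
```

apply_moves(
  series=[
    [[-0.005, 0, 0, 0, 0, 0, 0.2], [-0.015, 0, 0, 0, 0, 0, 0.2], [-0.01, 0, -0.01, 0, 0, 0, 0.2], [0, 0, -0.04, 0, 0, 0, 0.2], [0, 0, -0.05, 0, 0, 0, 0.2], [0, 0.04, -0.03, 0, 0, 0, 0.2], [0, 0.05, 0, 0, 0, 0, 0.2], [0, 0.05, 0, 0, 0, 0, 0.2]],
  ],
)

```text
clock: 10.75
ee_pos: [0.5958, 0.175, 0.2475]
tcp_rot: [0.066, 0.998, 0.001, 0.002]
force: [-0.1, -0.3, -0.4]
grip_width: 0.0512
finger_force: 0.0
```

apply_moves(
  series=[
    [[0.03, 0.04, 0, 0, 0, 0, 0.2], [0.03, 0.04, 0, 0, 0, 0, 0.2], [0.03, 0.04, 0, 0, 0, 0, 0.2], [0.03, 0.04, 0, 0, 0, 0, 0.2], [0.03, 0.04, 0, 0, 0, 0, 0.2], [0.03, 0.04, 0, 0, 0, 0, 0.2], [0.03, 0.03, 0, 0, 0, 0, 0.2], [0, 0, 0, 0, 0, 0, 0.2]],
  ],
)

```text
clock: 11.55
ee_pos: [0.4183, 0.4728, 0.245]
tcp_rot: [0.062, 0.998, 0.0, -0.001]
force: [0.6, -0.8, 0.3]
grip_width: 0.0514
finger_force: 0.0
```

```bash
python3 st.py
python3 - <<'E'
from h import *
t=cv2.cvtColor(r.snapshot("top"),cv2.COLOR_RGB2BGR);s=cv2.cvtColor(r.snapshot("side"),cv2.COLOR_RGB2BGR)
cv2.imwrite("pics/t5f.png",t);cv2.imwrite("pics/s5f.png",s)
k=6
a=cv2.resize(t[150:240,205:270],None,fx=k,fy=k,interpolation=cv2.INTER_CUBIC)
b=cv2.resize(s[150:240,225:290],None,fx=k,fy=k,interpolation=cv2.INTER_CUBIC)
cv2.imwrite("pics/c5.png",np.hstack([a,b]))
t0=cv2.imread("pics/top0.png");s0=cv2.imread("pics/side0.png")
print(gap("top",t,(226,201,259,213),edge("top",t0)));print(gap("side",s,(239,190,252,210),edge("side",s0)))
E
```

```text
11.55 [0.4183 0.4728 0.245 ] 0.051396936958104975 [ 0.57 -0.82  0.33]
[[-0.9924, 0.1234, -0.0014], [0.1234, 0.9924, 0.0005], [0.0014, 0.0003, -1.0]]
to target (tool) [-0.1811 -0.4148  0.1282]
(array([0.9, 0.3, 0.6]), array([0.4531, 0.0465]), 'len', np.float64(0.0982), 'rel yaw deg', np.float64(0.35))
(array([-0.8, -0.3, -0.5]), array([0.4499, 0.0447]), 'len', np.float64(0.0923), 'rel yaw deg', np.float64(-0.34))
```

View pics/c5.png

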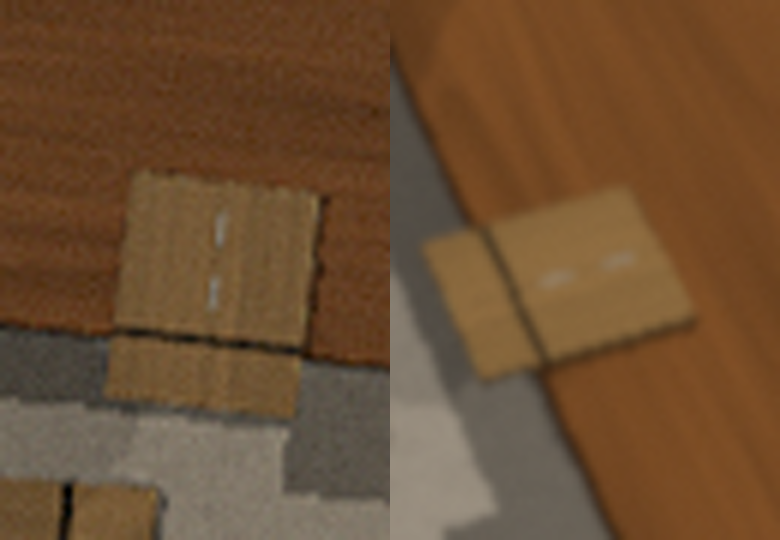

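In both halves the dark line lies in line with the ledge edge. In the top half it runs from (115,331) to (303,350). The two measurements are +0.6 mm and -0.5 mm, with the board square to about 0.3°. The board is flat and the hand is clear.

```bash
python3 -c "
from station import r
print(r.finish_job())"
```

```text
the job is handed in; nothing more can be done
None
```

The job is handed in: the small plywood board lies flat with its dark line over the ledge edge to within about 1 mm, square to about 0.3°, the hand is clear, and the robot stayed away from the vehicles and cube.

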